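Pack the gap in the sprung jig and hold it shut

ROBOT

A 6-joint arm with a two-finger parallel gripper is mounted at the origin on the work surface; the furniture and walls round the work are solid. World frame = base frame: x ahead of the robot, y to its left, z up, the work surface at z = 0. Lengths are in mm, angles in rad, forces in N, time in s.
With the tool pointing down it reaches from about 400 to 925 mm from the base axis. Payload 12.5 kg.
Tool frame: the origin (TCP) lies midway between the tips of the shut fingers; the grasp point (between the pads) lies 19 mm behind it (env.pinch_z is the distance from the TCP to the grasp point, in mm); z points along the fingers, y is the line along which they close (so a half turn about z gives the same grasp; the last joint's range is limited). The gripper opens to 95 mm and grips with 3 to 60 N. Pads are 20 mm wide; open, the fingers measure 119 mm over their backs; the gripper's body (75 mm by 180 mm) begins 59 mm behind the grasp point.
Start: joints at [-1.358, 0.491, 1.559, -0, 1.092, -0.106], TCP at [195.915, -593.518, 214.661] pointing down, gripper open.
Joint ranges: [-3.1, 3.1], [-0.84, 2.19], [0.05, 2.79], [-1.13, 4.28], [0.06, 2.93], [-2.69, 2.69]. Speed limits (rad/s): [2.22, 2.22, 2.79, 3.14, 3.14, 3.14].

INTERFACE

Orientations are given as [roll, pitch, yaw] about the fixed x, y, z axes, in that order (R = Rz(yaw) Ry(pitch) Rx(roll)).
In Python, from cell import readout, eyes, job_done, env gives the robot as it stands.
- The arm moves only by the shell command python3 -m jog 'ROWS'. ROWS is a JSON object of lists of equal length, an entry for each row: "dp": the shift along the tool's x, y, z in mm, a list of three; "twist": the turn about the tool's z in degrees; "claw": the closure, from -1 (fully open) to 1 (shut). A call has 1 to 8 rows; each row is the pose to reach, as a shift and turn from the pose commanded when the call began, along the tool's axes at that moment; what a row does not reach only later rows make up. A row lasts 1/12 s, in which the tool goes at most 41.7 mm and 7.16 degrees, less where a joint would pass 70% of its speed; a pose out of reach is approached as far as the arm can. A call with a gripper value outside its range is refused whole. The fingers move at their own pace and stop on an object; the grip force is fixed at half the most. Time passes only in rows, so rows that repeat a pose let the fingers close. It gives the time, the measured TCP pose, the force and the opening at its end, in the units of the state.
- readout.state(): the state, without advancing time (a new reading comes with each control period).
- eyes.read_camera(name): name is "scene" or "top" or "wrist"; returns the picture (480x640x3 uint8, red, green, blue); there is no depth.
- eyes.camera_model(name): a dict with "intrinsics" (3x3 intrinsics, pixels), "k1" (the pictures are not rectified: a ray, as slopes to the right and down, at radius r is drawn at 1 + k1 r^2 times it, then the intrinsics apply), "R" (3x3) and "t" (3): a world point X has camera coordinates R X + t. Camera axes: x right, y down, z forward; pixel columns grow to the right and rows downward; lengths in mm; the calibration is good to about 2 mm. A picture is of the moment at which its call begins: read the wrist's pose just before it. camera_model takes no time and is no camera call; for the wrist camera it gives the pose at the moment of the call.
- job_done(): hands the job in, once; it reports no verdict.
The state is a dict: "t": time; "joints": joint angles; "qvel": joint speeds; "tau": joint torques, N m; "eef_pos": TCP position; "tcp_rot": TCP orientation; "ft_force": force on the tool from outside, world axes, zero at the start; "moment": the same for the moment, N m; "opening": opening from 0.0 (shut) to 1.0 (fully open).
Only numpy, scipy, OpenCV 4.12 (cv2) and the standard library are available. Lean on these libraries where they do the work, as an engineer would, in place of code of your own. Each camera call takes 0.05 s, during which the arm holds its last target. There are 200 camera calls.

TASK

One aluminium shim block already stands in the gap of the bolted-down jig, next to the stop: add more shim blocks from the rack, each standing upright and flat beside the last, tab up, until the sprung jaw, pushed by its upright post, comes up hard on the stack instead of running on to the end of its travel. Finish while still holding the jaw pushed firmly and steadily against the stack, so that the stack is squeezed between jaw and stop; do not let go. Leave the other things on the bench alone.

Things in the scene. Friction and masses are not known exactly. Their poses are not given: they have to be found in the camera images.
- jig: steel jig fixed to the bench: base plate 12 mm thick (shims in the gap stand on its top), x -125 to +95 mm, y +-55 from the origin, which is on the bench surface. +x is the way the jaw closes, toward the stop. Rails along x, 9 mm above the plate, leave a channel 70 mm wide centred on y = 0. The jaw's face is at x = -35 mm when the jaw is back, -5 mm at the end of its travel.
- stop: dark steel stop at the +x end of the jig's gap, fixed, parallel to the jig, at a different place along it each time (face at jig x 21 to 51 mm). Origin at the foot of its face, mid-width, on the plate (12 mm above the bench); the face is its plane x = 0, 64 mm wide, 42 mm high; shims stand on its -x side.
- jaw (a joint): travel of the sliding jaw along the jig's +x: 0 = back, where a spring (4 N there, 8 N at the end) returns it whenever it is let go; 0.030 m = a solid end of travel. If it reaches 0.030 the stack is still too thin. Depending on where the stop is, two or three shims in all are needed.
- post (a point): centre of the gripping part of the jaw's upright push post, 35 mm behind the jaw face, 79 mm above the bench; the post is 16 mm along the jig's x and 24 mm along its y and runs from 54 (the jaw's top) to 104 mm above the bench. The jaw is a steel block 60 mm along x, 64 mm wide, that slides with joint jaw.
- rack: low fixed rack 142 x 84 mm whose three bays, 40 mm apart along its x, hold the spare shims standing upright; its floor is 8 mm above the bench and its ribs reach 22 mm. A shim is drawn out straight up by 20 mm or more.
- shim_set_tab (a point): centre of the grip tab of a loose aluminium shim (0.12-0.22 kg, all alike), already in the jig's gap within a few mm of the stop. Upright, it is 20 mm thick along its x, 60 mm wide along y, 42 mm high, with a tab 24 mm wide, 10 mm thick on top of the middle, up to 92 mm. This point is 67 mm above its underside. Grasp across the 24 mm (along y), so that the fingers clear neighbouring shims.
- shim_a_tab (a point): centre of the grip tab of a loose aluminium shim (0.12-0.22 kg, all alike), in the rack's bay at the rack's -x end. Upright, it is 20 mm thick along its x, 60 mm wide along y, 42 mm high, with a tab 24 mm wide, 10 mm thick on top of the middle, up to 92 mm. This point is 67 mm above its underside. Grasp across the 24 mm (along y), so that the fingers clear neighbouring shims.
- shim_b_tab (a point): centre of the grip tab of a loose aluminium shim (0.12-0.22 kg, all alike), in the rack's middle bay. Upright, it is 20 mm thick along its x, 60 mm wide along y, 42 mm high, with a tab 24 mm wide, 10 mm thick on top of the middle, up to 92 mm. This point is 67 mm above its underside. Grasp across the 24 mm (along y), so that the fingers clear neighbouring shims.
- shim_c_tab (a point): centre of the grip tab of a loose aluminium shim (0.12-0.22 kg, all alike), in the rack's bay at the rack's +x end. Upright, it is 20 mm thick along its x, 60 mm wide along y, 42 mm high, with a tab 24 mm wide, 10 mm thick on top of the middle, up to 92 mm. This point is 67 mm above its underside. Grasp across the 24 mm (along y), so that the fingers clear neighbouring shims.
- tape_measure: bystander, to be left alone: pocket tape measure 47 x 96 x 69 mm, origin under its middle.
- nut_m16: bystander, to be left alone: rusty hex nut 28 x 24 x 18 mm, origin under its middle.
- welding_magnet: bystander, to be left alone: flat triangular red welding magnet 56 x 112 x 17 mm, origin under its middle.
Not all that is in view belongs to the job. Leave any orange look-alike of the part that bears shim_set_tab alone. Leave any turquoise look-alike of the part that bears shim_a_tab alone.

How it is judged (in metres and radians):
On the way:
1. a shim from the rack stands seated in the jig's gap beside the first (((z of shim_a_tab in the frame of jig between 0.073 and 0.085 m and angle between shim_a_tab's own z axis and vertical below 0.12 rad and angle between the x axis of shim_a_tab and the x axis of jig, either way round below 0.12 rad and y of shim_a_tab in the frame of jig between -0.01 and 0.01 m and x of shim_a_tab in the frame of jig above -0.03 m and x of shim_a_tab in the frame of stop below 0 m) or (z of shim_b_tab in the frame of jig between 0.073 and 0.085 m and angle between shim_b_tab's own z axis and vertical below 0.12 rad and angle between the x axis of shim_b_tab and the x axis of jig, either way round below 0.12 rad and y of shim_b_tab in the frame of jig between -0.01 and 0.01 m and x of shim_b_tab in the frame of jig above -0.03 m and x of shim_b_tab in the frame of stop below 0 m) or (z of shim_c_tab in the frame of jig between 0.073 and 0.085 m and angle between shim_c_tab's own z axis and vertical below 0.12 rad and angle between the x axis of shim_c_tab and the x axis of jig, either way round below 0.12 rad and y of shim_c_tab in the frame of jig between -0.01 and 0.01 m and x of shim_c_tab in the frame of jig above -0.03 m and x of shim_c_tab in the frame of stop below 0 m))), for 0.2 s.
At the end, for the whole second after the job is handed in: Robot presses the jaw (>3 N), jaw still (<4 mm/s); jaw on a shim >3 N, a shim on the stop >1 N; every shim within 100 mm of the jig origin is between jaw and stop, on the plate (6 mm), upright and square to the jig (0.12 rad), within 10 mm of its centre line; bystanders moved <25 mm (((contact force between jaw and shim_set above 3 N and (z of shim_set_tab in the frame of jig between 0.073 and 0.085 m and angle between shim_set_tab's own z axis and vertical below 0.12 rad and angle between the x axis of shim_set_tab and the x axis of jig, either way round below 0.12 rad and y of shim_set_tab in the frame of jig between -0.01 and 0.01 m and x of shim_set_tab in the frame of jig above -0.03 m and x of shim_set_tab in the frame of stop below 0 m)) or (contact force between jaw and shim_a above 3 N and (z of shim_a_tab in the frame of jig between 0.073 and 0.085 m and angle between shim_a_tab's own z axis and vertical below 0.12 rad and angle between the x axis of shim_a_tab and the x axis of jig, either way round below 0.12 rad and y of shim_a_tab in the frame of jig between -0.01 and 0.01 m and x of shim_a_tab in the frame of jig above -0.03 m and x of shim_a_tab in the frame of stop below 0 m)) or (contact force between jaw and shim_b above 3 N and (z of shim_b_tab in the frame of jig between 0.073 and 0.085 m and angle between shim_b_tab's own z axis and vertical below 0.12 rad and angle between the x axis of shim_b_tab and the x axis of jig, either way round below 0.12 rad and y of shim_b_tab in the frame of jig between -0.01 and 0.01 m and x of shim_b_tab in the frame of jig above -0.03 m and x of shim_b_tab in the frame of stop below 0 m)) or (contact force between jaw and shim_c above 3 N and (z of shim_c_tab in the frame of jig between 0.073 and 0.085 m and angle between shim_c_tab's own z axis and vertical below 0.12 rad and angle between the x axis of shim_c_tab and the x axis of jig, either way round below 0.12 rad and y of shim_c_tab in the frame of jig between -0.01 and 0.01 m and x of shim_c_tab in the frame of jig above -0.03 m and x of shim_c_tab in the frame of stop below 0 m))) and ((contact force between stop and shim_set above 1 N and (z of shim_set_tab in the frame of jig between 0.073 and 0.085 m and angle between shim_set_tab's own z axis and vertical below 0.12 rad and angle between the x axis of shim_set_tab and the x axis of jig, either way round below 0.12 rad and y of shim_set_tab in the frame of jig between -0.01 and 0.01 m and x of shim_set_tab in the frame of jig above -0.03 m and x of shim_set_tab in the frame of stop below 0 m)) or (contact force between stop and shim_a above 1 N and (z of shim_a_tab in the frame of jig between 0.073 and 0.085 m and angle between shim_a_tab's own z axis and vertical below 0.12 rad and angle between the x axis of shim_a_tab and the x axis of jig, either way round below 0.12 rad and y of shim_a_tab in the frame of jig between -0.01 and 0.01 m and x of shim_a_tab in the frame of jig above -0.03 m and x of shim_a_tab in the frame of stop below 0 m)) or (contact force between stop and shim_b above 1 N and (z of shim_b_tab in the frame of jig between 0.073 and 0.085 m and angle between shim_b_tab's own z axis and vertical below 0.12 rad and angle between the x axis of shim_b_tab and the x axis of jig, either way round below 0.12 rad and y of shim_b_tab in the frame of jig between -0.01 and 0.01 m and x of shim_b_tab in the frame of jig above -0.03 m and x of shim_b_tab in the frame of stop below 0 m)) or (contact force between stop and shim_c above 1 N and (z of shim_c_tab in the frame of jig between 0.073 and 0.085 m and angle between shim_c_tab's own z axis and vertical below 0.12 rad and angle between the x axis of shim_c_tab and the x axis of jig, either way round below 0.12 rad and y of shim_c_tab in the frame of jig between -0.01 and 0.01 m and x of shim_c_tab in the frame of jig above -0.03 m and x of shim_c_tab in the frame of stop below 0 m))) and contact force between any of the fingers, the arm and jaw above 3 N and velocity of joint jaw between -0.004 and 0.004 m/s and (horizontal distance between shim_set_tab and jig above 0.1 m or (z of shim_set_tab in the frame of jig between 0.073 and 0.085 m and angle between shim_set_tab's own z axis and vertical below 0.12 rad and angle between the x axis of shim_set_tab and the x axis of jig, either way round below 0.12 rad and y of shim_set_tab in the frame of jig between -0.01 and 0.01 m and x of shim_set_tab in the frame of jig above -0.03 m and x of shim_set_tab in the frame of stop below 0 m)) and (horizontal distance between shim_a_tab and jig above 0.1 m or (z of shim_a_tab in the frame of jig between 0.073 and 0.085 m and angle between shim_a_tab's own z axis and vertical below 0.12 rad and angle between the x axis of shim_a_tab and the x axis of jig, either way round below 0.12 rad and y of shim_a_tab in the frame of jig between -0.01 and 0.01 m and x of shim_a_tab in the frame of jig above -0.03 m and x of shim_a_tab in the frame of stop below 0 m)) and (horizontal distance between shim_b_tab and jig above 0.1 m or (z of shim_b_tab in the frame of jig between 0.073 and 0.085 m and angle between shim_b_tab's own z axis and vertical below 0.12 rad and angle between the x axis of shim_b_tab and the x axis of jig, either way round below 0.12 rad and y of shim_b_tab in the frame of jig between -0.01 and 0.01 m and x of shim_b_tab in the frame of jig above -0.03 m and x of shim_b_tab in the frame of stop below 0 m)) and (horizontal distance between shim_c_tab and jig above 0.1 m or (z of shim_c_tab in the frame of jig between 0.073 and 0.085 m and angle between shim_c_tab's own z axis and vertical below 0.12 rad and angle between the x axis of shim_c_tab and the x axis of jig, either way round below 0.12 rad and y of shim_c_tab in the frame of jig between -0.01 and 0.01 m and x of shim_c_tab in the frame of jig above -0.03 m and x of shim_c_tab in the frame of stop below 0 m))); the arm keeps its last pose, push and grip.
It fails at once if tape_measure was disturbed (moved over 25 mm) (distance of tape_measure from where it was at the start of the episode above 0.025 m).
It fails at once if nut_m16 was disturbed (moved over 25 mm) (distance of nut_m16 from where it was at the start of the episode above 0.025 m).
It fails at once if welding_magnet was disturbed (moved over 25 mm) (distance of welding_magnet from where it was at the start of the episode above 0.025 m).
It also fails if it takes over 72 s, if anything falls off the work surface, if the arm or the gripper's body presses on something with over 40 N, if the wrist force passes 120 N, or if a joint passes its speed limit or range.

## Working session

There is one attempt and no reset: what is moved stays moved. The work goes in short steps, Python scripts to look and compute and a shell command to move; the robot and the scene stay as the last step left them, time stands still between calls to the robot, and variables do not carry over. Pictures are saved under pics/ and viewed, on a budget of 10 in all, crops included, one or two more only if the job needs it, and the job is handed in when it is done.

```bash
mkdir -p pics; ls
python3 - <<'E'
from cell import readout, eyes, env
import cv2
print(readout.state()); print(env.pinch_z)
for n in ("top","scene"):
    im=eyes.read_camera(n); cv2.imwrite(f"pics/{n}0.png",im[:,:,::-1]); print(n,eyes.camera_model(n))
E
```

```text
pics
{'t': 0.0, 'joints': array([-1.35759277e+00,  4.91545729e-01,  1.55944030e+00, -2.44431284e-05,
        1.09170767e+00, -1.05595855e-01]), 'qvel': array([-7.80498870e-04, -2.06653393e-04,  1.56855425e-03,  5.78116637e-04,
        4.09960138e-04, -4.59867408e-05]), 'tau': array([-1.64781231e-04, -6.12650299e+01, -2.58185399e+01,  6.93572662e-02,
        4.82584024e-02, -9.73286024e-05]), 'eef_pos': array([ 195.85850611, -593.26340246,  214.07349335]), 'tcp_rot': array([-3.14049545e+00, -9.44924667e-05,  3.18810640e-01]), 'ft_force': array([-0.3409107 , -0.42737027,  0.61550191]), 'moment': array([-0.0003473 , -0.02203724,  0.00989885]), 'opening': 0.9984112962024474}
18.8
top {'intrinsics': array([[454.71948216,   0.        , 316.9179301 ],
       [  0.        , 454.71948216, 244.00117346],
       [  0.        ,   0.        ,   1.        ]]), 'k1': 0.025455124707238264, 'R': array([[-0.02350004, -0.99971241,  0.00478039],
       [-0.97909286,  0.02204839, -0.20221532],
       [ 0.20205177, -0.00943251, -0.97932942]]), 't': array([-44.04635639, 537.06089272, 826.25508267])}
scene {'intrinsics': array([[531.9355015 ,   0.        , 318.8508902 ],
       [  0.        , 531.9355015 , 228.80419786],
       [  0.        ,   0.        ,   1.        ]]), 'k1': -0.1473684369300569, 'R': array([[-0.76138285, -0.64829855, -0.00226946],
       [-0.29233054,  0.3464428 , -0.89135865],
       [ 0.57865276, -0.67800176, -0.45329307]]), 't': array([363.86751328, 229.62219804, 759.04932187])}
```

View pics/top0.png

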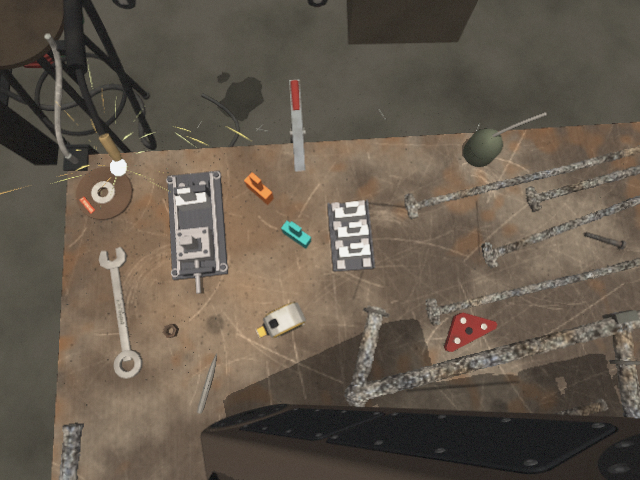

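View pics/scene0.png

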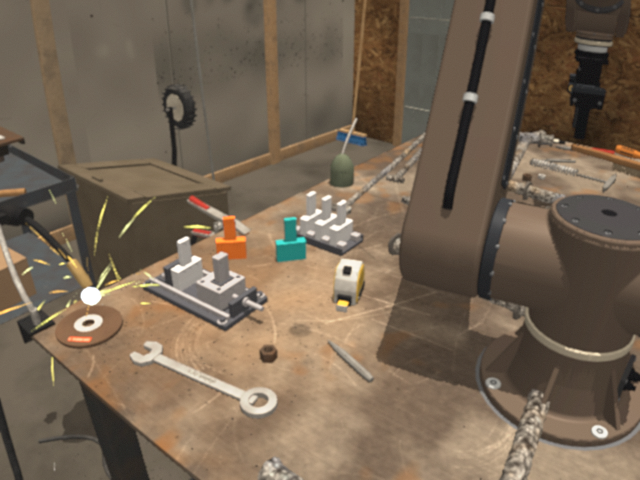

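The top view shows the jig at about (198,225), closing image-up, with the rack at (351,235). The orange (258,187) and turquoise (296,233) decoys stand between them. I'll zoom in to get accurate pixels.

Run:
```python
import cv2
im=cv2.imread("pics/top0.png")
a=cv2.resize(im[160:300,155:240],None,fx=4,fy=4,interpolation=cv2.INTER_CUBIC)
b=cv2.resize(im[190:290,322:382],None,fx=4,fy=4,interpolation=cv2.INTER_CUBIC)
b=cv2.copyMakeBorder(b,0,a.shape[0]-b.shape[0],0,0,cv2.BORDER_CONSTANT)
cv2.imwrite("pics/z.png",cv2.hconcat([a,b]))
```

```text
(no output)
```

View pics/z.png

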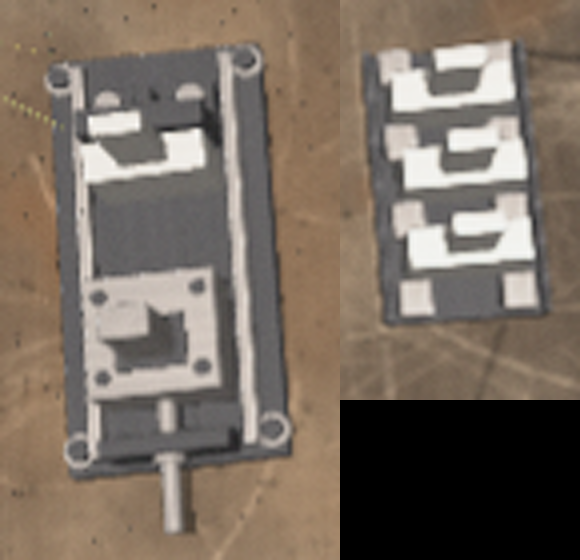

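```bash
cat > h.py <<'E'
import numpy as np
from scipy.optimize import least_squares
def proj(m,X):
    c=np.atleast_2d(X)@m["R"].T+m["t"]; s=c[:,:2]/c[:,2:]
    s=s*(1+m["k1"]*(s**2).sum(1,keepdims=True)); K=m["intrinsics"]
    return s*[K[0,0],K[1,1]]+K[:2,2]
def fit(m,L,px,p0):   # planar pose x,y,yaw of local points L from pixels
    L=np.array(L,float);px=np.array(px,float)
    def P(p):
        c,s=np.cos(p[2]),np.sin(p[2]); return np.c_[p[0]+c*L[:,0]-s*L[:,1],p[1]+s*L[:,0]+c*L[:,1],L[:,2]]
    r=least_squares(lambda p:(proj(m,P(p))-px).ravel(),p0,x_scale=[100,100,.1])
    return r.x,np.round(r.fun.reshape(-1,2),1)
def back(m,px,z):
    return least_squares(lambda p:(proj(m,[p[0],p[1],z])-px).ravel(),[700,0]).x
E
python3 - <<'E'
from h import *; from cell import eyes
m=eyes.camera_model("top")
A=lambda u,v:(155+u/4-.375,160+v/4-.375)
B=lambda u,v:(322+(u-340)/4-.375,190+v/4-.375)
print("jig",*fit(m,[(95,55,12),(95,-55,12),(-125,55,12),(-125,-55,12)],[A(50,54),A(258,42),A(70,478),A(290,452)],[750,200,0]))
print("set",*fit(m,[(5,12,104),(5,-12,104),(-5,12,104),(-5,-12,104)],[A(87,115),A(138,110),A(90,136),A(140,131)],[800,200,0]))
for n,u,v in(("far",437,48),("mid",447,130),("near",455,212)):
  q=[B(u,v+4),B(u+46,v),B(u+1,v+24),B(u+48,v+19)]
  print(n,*fit(m,[(5,12,100),(5,-12,100),(-5,12,100),(-5,-12,100)],q,[700,0,0]))
print("rack",*fit(m,[(71,42,8),(71,-42,8),(-71,42,8),(-71,-42,8)],[B(363,55),B(523,41),B(387,325),B(549,313)],[700,-50,0]))
print("post",back(m,A(125,318),104))
E
```

```text
jig [6.10112143e+02 1.90134364e+02 8.55925467e-02] [[-0.2  1.4]
 [ 0.6 -0.8]
 [-0.3 -0.5]
 [-0.1 -0. ]]
set [6.33561954e+02 1.91366098e+02 9.36723796e-02] [[ 0.1  0.1]
 [ 0.2  0. ]
 [-0.4 -0. ]
 [ 0.1 -0.2]]
far [ 6.00457444e+02 -1.22984206e+02  7.25777572e-02] [[-0.7 -0. ]
 [ 0.5 -0.2]
 [-0.4  0.1]
 [ 0.6  0.2]]
mid [ 5.60892008e+02 -1.26085166e+02  7.19001257e-02] [[-0.8 -0.1]
 [ 0.6 -0.3]
 [-0.5  0.1]
 [ 0.7  0.2]]
near [ 5.22072087e+02 -1.28203901e+02  7.12484646e-02] [[-0.9 -0.1]
 [ 0.6 -0.3]
 [-0.5  0.2]
 [ 0.7  0.2]]
rack [ 5.62923533e+02 -1.26109573e+02  5.36982573e-02] [[-0.1 -0.1]
 [ 0.   0.5]
 [-0.4 -0.1]
 [ 0.5 -0.3]]
post [540.26271888 183.02587153]
```

```bash
cat > go.py <<'E'
# go.py x y z yaw : dp and twist (tool axes) from the present pose to that TCP pose
import sys, numpy as np
from scipy.spatial.transform import Rotation as R
from cell import readout
s=readout.state(); T=[float(v) for v in sys.argv[1:5]]
r=R.from_euler("xyz",s["tcp_rot"])
print("t",round(s["t"],2),"at",s["eef_pos"].round(1),s["tcp_rot"].round(4),"F",s["ft_force"].round(1),"op",round(s["opening"],3))
print("dp",r.inv().apply(np.array(T[:3])-s["eef_pos"]).round(1),"twist",round(np.degrees(s["tcp_rot"][2]-T[3]),2))
E
python3 go.py 540 -126 220 0.065
```

```text
t 0.1 at [ 195.9 -593.3  214.2] [-3.1407e+00 -1.0000e-04  3.1870e-01] F [-0.2 -0.4 -0.2] op 1.0
dp [ 473.3 -335.9   -5.5] twist 14.54
```

```bash
python3 -m jog '{"dp":[[473,-336,-5],[473,-336,-5],[473,-336,-5],[473,-336,-5],[473,-336,-5],[473,-336,-5],[473,-336,-5],[473,-336,-5]],"twist":[14.5,14.5,14.5,14.5,14.5,14.5,14.5,14.5],"claw":[-1,-1,-1,-1,-1,-1,-1,-1]}'; python3 go.py 540 -126 220 0.065
```

```text
t: 0.77
eef_pos: [394.2, -323.2, 217.5]
tcp_rot: [-3.142, 0.0, 0.065]
ft_force: [0.9, -1.2, -1.0]
opening: 0.997
t 0.77 at [ 394.2 -323.2  217.5] [-3.1416e+00  1.0000e-04  6.5500e-02] F [ 0.9 -1.2 -1. ] op 0.997
dp [ 158.4 -187.2   -2.5] twist 0.03
```

```bash
python3 -m jog '{"dp":[[158,-187,-2],[158,-187,-2],[158,-187,-2],[158,-187,-2],[158,-187,-2],[158,-187,-2],[158,-187,-2],[158,-187,-2]],"twist":[0,0,0,0,0,0,0,0],"claw":[-1,-1,-1,-1,-1,-1,-1,-1]}'
python3 - <<'E'
from cell import readout, eyes
import cv2
im=eyes.read_camera("wrist"); cv2.imwrite("pics/w1.png",im[:,:,::-1])
import pickle; m=eyes.camera_model("wrist"); pickle.dump(m,open("w1.pkl","wb")); print(m, readout.state()["eef_pos"])
E
```

```text
t: 1.43
eef_pos: [539.4, -126.4, 219.0]
tcp_rot: [-3.141, 0.001, 0.069]
ft_force: [-1.0, 0.5, -0.3]
opening: 0.998
{'intrinsics': array([[430.47848702,   0.        , 322.51620232],
       [  0.        , 430.47848702, 235.06350458],
       [  0.        ,   0.        ,   1.        ]]), 'k1': -0.037837021234615416, 'R': array([[ 6.73127259e-02, -9.97731560e-01,  8.55266859e-04],
       [-9.65777828e-01, -6.49416893e-02,  2.51109067e-01],
       [-2.50483899e-01, -1.77288336e-02, -9.67958421e-01]]), 't': array([-164.49597042,  483.13480524,  527.35246204])} [ 538.75963168 -127.54267707  219.09578051]
```

View pics/w1.png

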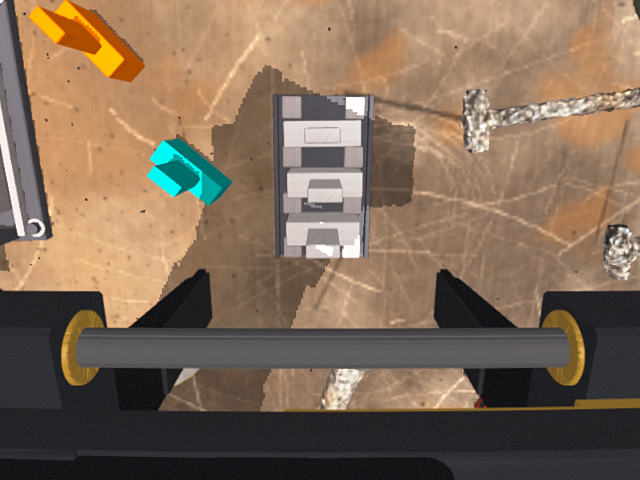

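```bash
python3 - <<'E'
from h import *; import pickle
m=pickle.load(open("w1.pkl","rb"))
for p in((322.5,135.5),(325,184.5)): print(back(m,p,100))
print("left body corner pair far", back(m,(284,122),50),back(m,(361,121),50), "mid",back(m,(287,169),50),back(m,(363,168),50))
for z in (0,8): print(fit(m,[(71,42,z),(71,-42,z),(-71,42,z),(-71,-42,z)],[(275,95),(374,95),(276,258),(369,258)],[560,-126,0.06]))
E
python3 go.py 561 -125.5 100 0.066;python3 go.py 600 -123 56.5 0.066
```

```text
[ 602.25103302 -124.14226247]
[ 570.15218307 -127.99650167]
left body corner pair far [609.07102576 -94.22972063] [ 613.77309727 -152.88853732] mid [573.48032673 -98.23361214] [ 578.26665996 -157.60942074]
(array([ 5.60855738e+02, -1.27919285e+02,  5.86664683e-02]), array([[ 0.8,  2.3],
       [-1.3,  3.2],
       [ 2.4, -3.7],
       [-1.8, -3. ]]))
(array([ 5.61593826e+02, -1.27844314e+02,  5.86739772e-02]), array([[-0.3,  0.9],
       [-0.2,  1.8],
       [ 1.5, -2. ],
       [-0.9, -1.2]]))
t 1.48 at [ 538.8 -127.5  219.1] [-3.1415e+00  8.0000e-04  6.7400e-02] F [ 0.  -0.  -0.2] op 0.999
dp [ 22.4  -0.5 119.1] twist 0.08
t 1.48 at [ 538.8 -127.5  219.1] [-3.1415e+00  8.0000e-04  6.7400e-02] F [ 0.  -0.  -0.2] op 0.999
dp [ 61.5  -0.4 162.5] twist 0.08
```

```bash
python3 -m jog '{"dp":[[32,-1,20],[63,-1,40],[63,-1,80],[63,-1,120],[63,-1,158],[63,-1,162],[63,-1,162],[63,-1,162]],"twist":[0,0,0,0,0,0,0,0],"claw":[-1,-1,-1,-1,-1,-1,-1,-1]}'; python3 -m jog '{"dp":[[0,0,0],[0,0,0],[0,0,0],[0,0,0],[0,0,0],[0,0,0],[0,0,0],[0,0,0]],"twist":[0,0,0,0,0,0,0,0],"claw":[1,1,1,1,1,1,1,1]}'
```

```text
t: 2.15
eef_pos: [602.1, -124.0, 59.1]
tcp_rot: [3.141, -0.001, 0.065]
ft_force: [-0.2, -0.8, 0.9]
opening: 0.998
t: 2.82
eef_pos: [601.7, -122.9, 57.5]
tcp_rot: [3.142, 0.0, 0.066]
ft_force: [-0.2, 0.6, -0.9]
opening: 0.498
```

```bash
python3 -m jog '{"dp":[[0,0,0],[0,0,0],[0,0,0],[0,0,0],[0,0,0],[0,0,0],[0,0,0]],"twist":[0,0,0,0,0,0,0],"claw":[1,1,1,1,1,1,1]}';  python3 -m jog '{"dp":[[0,0,-20],[0,0,-60],[0,0,-100],[0,0,-130],[0,0,-130],[0,0,-130]],"twist":[0,0,0,0,0,0],"claw":[1,1,1,1,1,1]}'
python3 - <<'E'
from cell import readout, eyes
import cv2
s=readout.state();im=eyes.read_camera("wrist"); cv2.imwrite("pics/w2.png",im[:,:,::-1])
import pickle; m=eyes.camera_model("wrist"); pickle.dump((m,s),open("w2.pkl","wb")); print(s["eef_pos"],s["ft_force"],s["tcp_rot"])
E
```

```text
t: 3.4
eef_pos: [601.6, -122.9, 57.4]
tcp_rot: [3.142, 0.0, 0.066]
ft_force: [0.4, 0.6, -0.9]
opening: 0.252
t: 3.9
eef_pos: [601.9, -123.0, 188.8]
tcp_rot: [3.14, -0.003, 0.066]
ft_force: [0.0, -0.2, -3.4]
opening: 0.252
[ 601.92415653 -123.03472265  188.83401189] [ 0.02636981 -0.17968981 -3.40975237] [ 3.14040764e+00 -2.61531559e-03  6.57938109e-02]
```

View pics/w2.png

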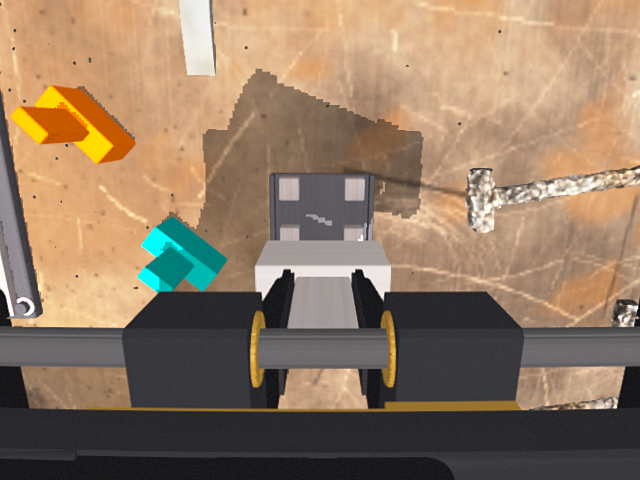

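```bash
python3 - <<'E'
from h import *; import pickle
m,s=pickle.load(open("w2.pkl","rb")); z=s["eef_pos"][2]
from cell import eyes
c,sn=np.cos(s["tcp_rot"][2]),np.sin(s["tcp_rot"][2])
def rel(p,dz):
    d=back(m,p,z+dz)-s["eef_pos"][:2]; return (c*d[0]+sn*d[1],-sn*d[0]+c*d[1])
print("front top L,R",rel((256,265),-7.4),rel((390,265),-7.4)," rear",rel((256,279),-7.4), "bottom front", rel((260,240),-49.4),rel((386,240),-49.4))
E
python3 go.py 570 187 190 0.087
```

```text
front top L,R (np.float64(11.554907977259562), np.float64(28.055348576824297)) (np.float64(11.528902280389143), np.float64(-29.615311590472174))  rear (np.float64(5.159164291966022), np.float64(28.30993968809647)) bottom front (np.float64(11.31879798160899), np.float64(32.201597699697814)) (np.float64(11.293577072677014), np.float64(-33.93897413542101))
t 3.95 at [ 601.3 -122.9  187.1] [3.1415e+00 2.0000e-04 6.5700e-02] F [-0.8  0.4 -2.8] op 0.252
dp [ -10.8 -311.2   -2.9] twist -1.22
```

```bash
python3 -m jog '{"dp":[[-5,-39,-3],[-10,-78,-3],[-15,-117,-3],[-20,-156,-3],[-24,-195,-3],[-24,-234,-3],[-24,-273,-3],[-24,-311,-3]],"twist":[-1.2,-1.2,-1.2,-1.2,-1.2,-1.2,-1.2,-1.2],"claw":[1,1,1,1,1,1,1,1]}';python3 -m jog '{"dp":[[0,0,0],[0,0,0],[0,0,0]],"twist":[0,0,0],"claw":[1,1,1]}'
python3 - <<'E'
from cell import readout, eyes
import cv2
s=readout.state();im=eyes.read_camera("wrist"); cv2.imwrite("pics/w3.png",im[:,:,::-1])
import pickle; m=eyes.camera_model("wrist"); pickle.dump((m,s),open("w3.pkl","wb")); print(s["eef_pos"],s["ft_force"],s["tcp_rot"])
E
```

```text
t: 4.62
eef_pos: [556.0, 187.6, 188.4]
tcp_rot: [3.141, 0.003, 0.087]
ft_force: [1.6, -1.1, -2.5]
opening: 0.249
t: 4.87
eef_pos: [556.7, 185.5, 188.9]
tcp_rot: [3.141, 0.003, 0.087]
ft_force: [-0.4, 0.2, -1.9]
opening: 0.249
[556.66270835 185.49261793 188.88189924] [-0.4053311   0.17215172 -1.85769398] [3.14090624e+00 2.74913885e-03 8.72999840e-02]
```

View pics/w3.png

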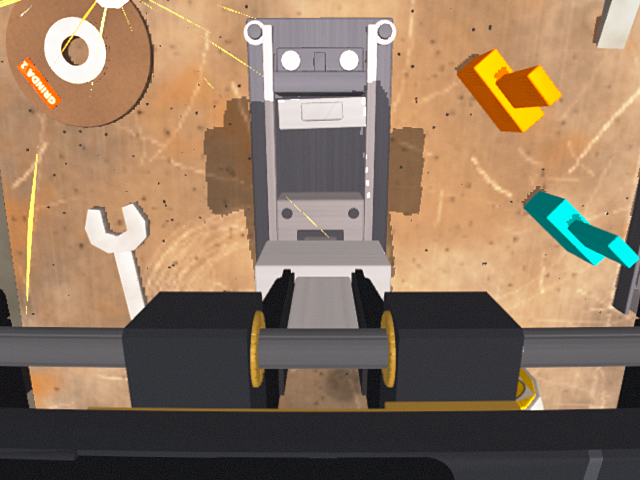

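Run:
```python
import cv2
im=cv2.imread("pics/w3.png")
cv2.imwrite("pics/z3.png",cv2.resize(im[10:210,240:402],None,fx=3,fy=3,interpolation=cv2.INTER_CUBIC))
```

```text
(no output)
```

View pics/z3.png

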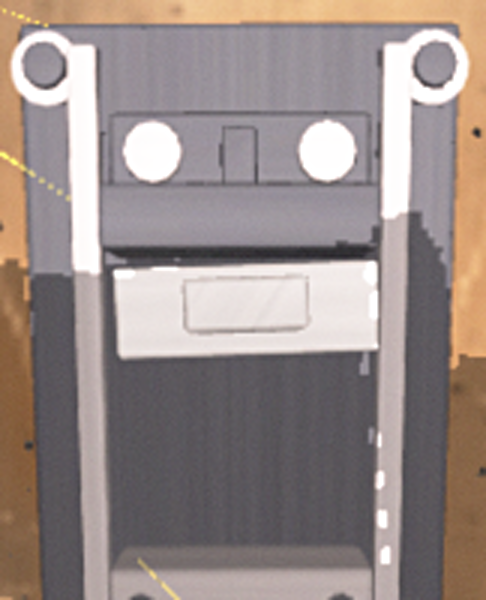

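Run:
```python
from h import *; import pickle
m,s=pickle.load(open("w3.pkl","rb"))
A=lambda u,v:(240+u/3-.33,10+v/3-.33)
j,r=fit(m,[(95,55,12),(95,-55,12),],[A(22,24),A(460,24)],[610,190,.086]); print("jig(front corners)",j,r)
print("jig rails inner", [back(m,A(*p),21) for p in((97,50),(386,50),(107,540),(377,540))])
for yaw,o in ((0.086,(610.1,190.1)),(j[2],j[:2])):
  c,sn=np.cos(yaw),np.sin(yaw)
  def J(p,z):
    d=back(m,A(*p),z)-o; return np.round([c*d[0]+sn*d[1],-sn*d[0]+c*d[1]],1)
  print("plate",J((22,24),12),J((460,24),12),"stop",J((105,246),54),J((375,243),54),"setfront",J((112,270),54),J((377,262),54),"rear",J((118,357),54),J((377,349),54),"tab",J((245,303),104),"jaw",J((115,575),54),J((370,575),54),"rails",*[J(p,21) for p in((97,50),(386,50),(107,540),(377,540))])
```

```text
jig(front corners) [6.09599812e+02 1.90233158e+02 8.62491414e-02] [[-0.9  0. ]
 [ 0.9  0. ]]
jig rails inner [array([693.34850121, 232.4909966 ]), array([699.38213291, 162.69305497]), array([573.99653225, 222.78202059]), array([580.10059592, 151.83897675])]
plate [94.5 54.5] [ 94.5 -54.1] stop [38.7 30.8] [ 39.3 -30.1] setfront [33.5 29.3] [ 35.2 -30.7] rear [14.2 28.4] [ 16.  -31.1] tab [24.9 -0.9] jaw [-36.6  30.4] [-36.6 -30.7] rails [86.6 35.1] [ 86.6 -35. ] [-33.2  35.7] [-33.2 -35.5]
plate [95.  54.3] [ 95.  -54.3] stop [39.2 30.6] [ 39.8 -30.3] setfront [34.  29.2] [ 35.7 -30.9] rear [14.7 28.3] [ 16.5 -31.3] tab [25.3 -1. ] jaw [-36.1  30.2] [-36.2 -30.9] rails [87.1 34.9] [ 87.1 -35.2] [-32.7  35.5] [-32.7 -35.7]
```

```bash
python3 -m jog '{"dp":[[27,0,0],[53.5,0.5,0],[53.5,0.5,0],[53.5,0.5,0]],"twist":[0,0,0,0],"claw":[1,1,1,1]}'; python3 go.py 610.1 190.7 75 0.086
```

```text
t: 5.25
eef_pos: [611.3, 188.2, 189.4]
tcp_rot: [3.141, 0.001, 0.084]
ft_force: [-0.6, -0.7, -2.4]
opening: 0.252
t 5.25 at [611.3 188.2 189.4] [3.1412e+00 1.3000e-03 8.4200e-02] F [-0.6 -0.7 -2.4] op 0.252
dp [ -0.9  -2.7 114.4] twist -0.1
```

```bash
python3 -m jog '{"dp":[[-1,-2.5,20],[-1,-2.5,50],[-1,-2.5,80],[-1,-2.5,90],[-1,-2.5,90],[-1,-2.5,90]],"twist":[0,0,0,0,0,0],"claw":[1,1,1,1,1,1]}'; python3 go.py 610.1 190.7 63 0.086
```

```text
t: 5.75
eef_pos: [609.5, 191.9, 101.1]
tcp_rot: [3.141, 0.0, 0.086]
ft_force: [-0.7, -0.0, -1.3]
opening: 0.252
t 5.75 at [609.5 191.9 101.1] [3.1414e+00 2.0000e-04 8.6000e-02] F [-0.7 -0.  -1.3] op 0.252
dp [ 0.5  1.2 38.1] twist 0.0
```

```bash
python3 -m jog '{"dp":[[0,1,10],[0,1,22],[0,1,34],[0,1,37],[0,1,37],[0,1,37],[0,1,37]],"twist":[0,0,0,0,0,0,0],"claw":[1,1,1,1,1,1,1]}'; python3 go.py 610.1 190.7 63 0.086
```

```text
t: 6.33
eef_pos: [609.6, 191.4, 63.7]
tcp_rot: [3.142, -0.0, 0.087]
ft_force: [-0.3, 0.0, -2.0]
opening: 0.251
t 6.33 at [609.6 191.4  63.7] [ 3.1415e+00 -3.0000e-04  8.6800e-02] F [-0.3  0.  -2. ] op 0.251
dp [0.4 0.8 0.7] twist 0.04
```

```bash
python3 -m jog '{"dp":[[2,0,1],[4,0,1],[4,0.5,2],[4,0.5,2.3],[4,0.5,2.3],[4,0.5,2.3]],"twist":[0,0,0,0,0,0],"claw":[1,1,1,1,1,1]}'; python3 -m jog '{"dp":[[0,0,0],[0,0,0],[0,0,0],[0,0,0],[0,0,0],[0,0,0],[0,0,0]],"twist":[0,0,0,0,0,0,0],"claw":[-0.2,-0.2,-0.2,-0.2,-0.2,-0.2,-0.2]}'
```

```text
t: 6.83
eef_pos: [613.8, 191.2, 61.4]
tcp_rot: [3.142, -0.001, 0.087]
ft_force: [1.0, -1.3, -0.0]
opening: 0.25
t: 7.42
eef_pos: [613.5, 191.2, 61.2]
tcp_rot: [3.142, -0.0, 0.087]
ft_force: [0.9, -0.2, 0.4]
opening: 0.595
```

```bash
python3 -m jog '{"dp":[[0,0,-20],[0,0,-60],[0,0,-100],[-15,0,-127],[-50,0,-127],[-50,0,-127],[-50,0,-127],[-50,0,-127]],"twist":[0,0,0,0,0,0,0,0],"claw":[-0.2,-0.2,-0.2,-1,-1,-1,-1,-1]}';python3 - <<'E'
from cell import readout, eyes
import cv2
s=readout.state();im=eyes.read_camera("wrist"); cv2.imwrite("pics/w4.png",im[:,:,::-1])
cv2.imwrite("pics/z4.png",cv2.resize(im[10:270,220:422,::-1],None,fx=2.25,fy=2.25,interpolation=cv2.INTER_CUBIC))
import pickle; m=eyes.camera_model("wrist"); pickle.dump((m,s),open("w4.pkl","wb")); print(s["eef_pos"],s["ft_force"],s["tcp_rot"])
E
python3 go.py 561 -125.5 190 0.066
```

```text
t: 8.08
eef_pos: [564.2, 187.0, 188.3]
tcp_rot: [3.142, -0.001, 0.087]
ft_force: [0.2, 0.5, 0.9]
opening: 0.895
[564.1527994  186.96222716 188.27203486] [0.1955495  0.54855899 0.91958779] [ 3.14153530e+00 -6.18089884e-04  8.67840233e-02]
t 8.13 at [564.4 186.9 187.9] [ 3.1415e+00 -2.0000e-04  8.6600e-02] F [ 0.4 -0.4  0.5] op 0.935
dp [-30.4 311.   -2.1] twist 1.18
```

View pics/z4.png

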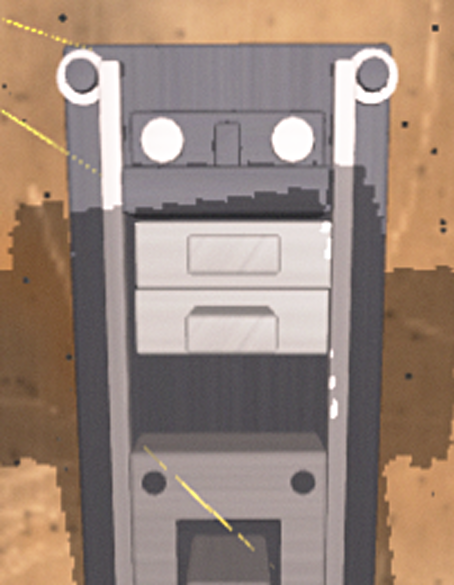

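Shim two stands square and touches the first. The stop is at jig x≈39.5, so a third shim is needed. I'll fetch the middle one next.

```bash
python3 -m jog '{"dp":[[-5,39,-2],[-10,78,-2],[-15,117,-2],[-20,156,-2],[-25,195,-2],[-30,234,-2],[-30,273,-2],[-30,311,-2]],"twist":[1.2,1.2,1.2,1.2,1.2,1.2,1.2,1.2],"claw":[-1,-1,-1,-1,-1,-1,-1,-1]}';python3 -m jog '{"dp":[[0,0,0],[0,0,0],[0,0,0]],"twist":[0,0,0],"claw":[-1,-1,-1]}'; python3 go.py 561.3 -126 57.3 0.066
```

```text
t: 8.8
eef_pos: [561.1, -128.1, 189.6]
tcp_rot: [-3.142, 0.0, 0.065]
ft_force: [1.3, 1.0, 0.3]
opening: 1.0
t: 9.05
eef_pos: [560.9, -125.6, 189.5]
tcp_rot: [-3.141, 0.001, 0.065]
ft_force: [-0.4, 0.2, 0.5]
opening: 1.002
t 9.05 at [ 560.9 -125.6  189.5] [-3.1411e+00  1.0000e-03  6.4900e-02] F [-0.4  0.2  0.5] op 1.002
dp [  0.5   0.5 132.2] twist -0.06
```

```bash
python3 -m jog '{"dp":[[0.5,0.5,30],[0.5,0.5,70],[0.5,0.5,110],[0.5,0.5,132],[0.5,0.5,132],[0.5,0.5,132],[0.5,0.5,132]],"twist":[0,0,0,0,0,0,0],"claw":[-1,-1,-1,-1,-1,-1,-1]}'; python3 -m jog '{"dp":[[0,0,0],[0,0,0],[0,0,0],[0,0,0],[0,0,0],[0,0,0],[0,0,0],[0,0,0]],"twist":[0,0,0,0,0,0,0,0],"claw":[1,1,1,1,1,1,1,1]}';python3 -m jog '{"dp":[[0,0,0],[0,0,0],[0,0,0],[0,0,0],[0,0,0],[0,0,0],[0,0,0]],"twist":[0,0,0,0,0,0,0],"claw":[1,1,1,1,1,1,1]}'
```

```text
t: 9.63
eef_pos: [562.2, -125.5, 59.6]
tcp_rot: [3.141, -0.002, 0.067]
ft_force: [-0.2, -0.2, 0.2]
opening: 1.002
t: 10.3
eef_pos: [561.2, -126.1, 58.2]
tcp_rot: [3.142, 0.0, 0.066]
ft_force: [0.3, 0.1, -0.7]
opening: 0.493
t: 10.88
eef_pos: [561.2, -126.0, 58.1]
tcp_rot: [3.142, 0.0, 0.066]
ft_force: [0.4, -0.1, -1.8]
opening: 0.25
```

```bash
python3 -m jog '{"dp":[[0,0,-20],[0,0,-60],[0,0,-100],[0,0,-131],[0,0,-131],[0,0,-131]],"twist":[0,0,0,0,0,0],"claw":[1,1,1,1,1,1]}'; python3 go.py 564.4 186.7 189 0.086
```

```text
t: 11.38
eef_pos: [561.6, -126.1, 190.5]
tcp_rot: [3.14, -0.003, 0.066]
ft_force: [1.4, 0.1, -2.5]
opening: 0.25
t 11.38 at [ 561.6 -126.1  190.5] [ 3.1404e+00 -2.7000e-03  6.5800e-02] F [ 1.4  0.1 -2.5] op 0.25
dp [  23.4 -311.9    1.2] twist -1.16
```

```bash
python3 -m jog '{"dp":[[3,-39,1],[6,-78,1],[10,-117,1],[15,-156,1],[20,-195,1],[24,-234,1],[24,-273,1],[24,-312,1]],"twist":[-1.2,-1.2,-1.2,-1.2,-1.2,-1.2,-1.2,-1.2],"claw":[1,1,1,1,1,1,1,1]}';python3 -m jog '{"dp":[[0,0,0],[0,0,0],[0,0,0]],"twist":[0,0,0],"claw":[1,1,1]}'
python3 - <<'E'
from h import *; import pickle,cv2
from cell import readout,eyes
m,s=pickle.load(open("w4.pkl","rb"))
A=lambda u,v:(220+u/2.25-.28,10+v/2.25-.28)
c,sn=np.cos(.086),np.sin(.086)
def J(p,z):
    d=back(m,A(*p),z)-(609.7,190.2); return np.round([c*d[0]+sn*d[1],-sn*d[0]+c*d[1]],1)
print("plate",J((66,45),12),J((390,45),12),"stop",J((228,215),54),"set front",J((135,222),54),"mid",J((228,289),54),"rear",J((137,353),54),J((328,353),54),"jaw",J((132,452),54),J((328,452),54))
s=readout.state();im=eyes.read_camera("wrist")
cv2.imwrite("pics/z5.png",cv2.resize(im[70:330,220:422,::-1],None,fx=2.25,fy=2.25,interpolation=cv2.INTER_CUBIC))
m=eyes.camera_model("wrist"); pickle.dump((m,s),open("w5.pkl","wb")); print(s["eef_pos"])
E
python3 go.py 588.8 188.9 100 .086
```

```text
t: 12.05
eef_pos: [563.6, 188.6, 186.0]
tcp_rot: [3.141, 0.003, 0.087]
ft_force: [0.9, 1.0, -2.0]
opening: 0.252
t: 12.3
eef_pos: [564.1, 186.6, 186.6]
tcp_rot: [3.141, 0.003, 0.087]
ft_force: [0.8, -0.2, -1.4]
opening: 0.246
plate [94.3 54.5] [ 94.4 -52.9] stop [38.   0.7] set front [36.  28.9] mid [16.1  0.7] rear [-3.4 29.1] [ -3.4 -30.5] jaw [-34.9  31.4] [-34.9 -31.2]
[564.09966924 186.55959451 186.58022784]
t 12.35 at [564.4 185.9 187. ] [3.1411e+00 2.1000e-03 8.6100e-02] F [-0.  -1.4 -2.3] op 0.251
dp [24.7 -0.9 86.9] twist 0.0
```

View pics/z5.png

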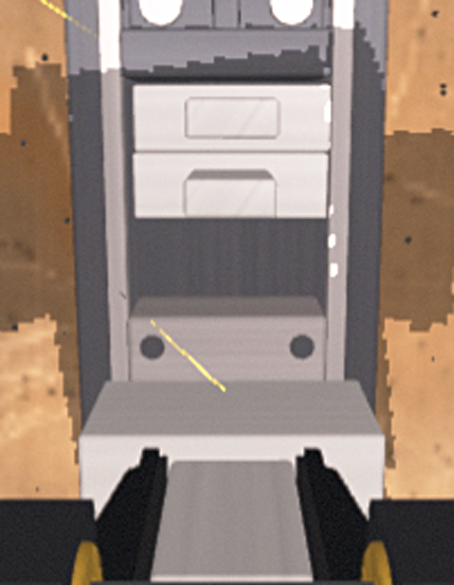

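```bash
python3 -m jog '{"dp":[[25,-2,0],[25,-2.5,30],[25,-2.5,60],[25,-2.5,80],[25,-2.5,86],[25,-2.5,86],[25,-2.5,86]],"twist":[0,0,0,0,0,0,0],"claw":[1,1,1,1,1,1,1]}'; python3 go.py 588.8 189.3 63.5 .086
```

```text
t: 12.93
eef_pos: [590.0, 190.7, 102.8]
tcp_rot: [3.142, -0.0, 0.085]
ft_force: [-0.4, -0.3, -1.2]
opening: 0.247
t 12.93 at [590.  190.7 102.8] [ 3.1415e+00 -5.0000e-04  8.5500e-02] F [-0.4 -0.3 -1.2] op 0.247
dp [-1.3  1.3 39.3] twist -0.03
```

```bash
python3 -m jog '{"dp":[[-1,1,10],[-1,1,22],[-1,1,34],[-1,1,38],[-1,1,40.2],[-1,1,40.2],[-1,1,40.2]],"twist":[0,0,0,0,0,0,0],"claw":[1,1,1,1,1,1,1]}'; python3 go.py 588.8 189.3 62 .086
```

```text
t: 13.52
eef_pos: [588.4, 190.4, 62.0]
tcp_rot: [3.141, 0.0, 0.087]
ft_force: [-1.4, -0.4, 1.7]
opening: 0.255
t 13.52 at [588.4 190.4  62. ] [3.1414e+00 2.0000e-04 8.6800e-02] F [-1.4 -0.4  1.7] op 0.255
dp [ 0.3  1.2 -0. ] twist 0.05
```

```bash
python3 -m jog '{"dp":[[0,0,0],[0,0,0],[0,0,0],[0,0,0],[0,0,0],[0,0,0],[0,0,0]],"twist":[0,0,0,0,0,0,0],"claw":[-0.2,-0.2,-0.2,-0.2,-0.2,-0.2,-0.2]}';  python3 -m jog '{"dp":[[0,0,-20],[0,0,-60],[0,0,-85],[-15,0,-85],[-50,0,-85],[-81,0,-85],[-81,0,-85],[-81,0,-85]],"twist":[0,0,0,0,0,0,0,0],"claw":[-0.2,-0.2,-0.2,-0.2,1,1,1,1]}';python3 -m jog '{"dp":[[0,0,0],[0,0,0],[0,0,0],[0,0,0],[0,0,0],[0,0,0],[0,0,0],[0,0,0]],"twist":[0,0,0,0,0,0,0,0],"claw":[1,1,1,1,1,1,1,1]}';  python3 go.py 508.1 182 66 .086
python3 - <<'E'
from cell import eyes
import cv2
im=eyes.read_camera("wrist")
cv2.imwrite("pics/w6.png",im[:,:,::-1])
E
```

```text
t: 14.1
eef_pos: [588.5, 190.4, 62.0]
tcp_rot: [3.142, -0.0, 0.087]
ft_force: [0.5, 0.2, -0.5]
opening: 0.596
t: 14.77
eef_pos: [507.0, 183.5, 147.6]
tcp_rot: [-3.142, -0.001, 0.087]
ft_force: [0.2, -0.8, -0.4]
opening: 0.379
t: 15.43
eef_pos: [507.9, 183.4, 146.9]
tcp_rot: [3.141, 0.0, 0.087]
ft_force: [1.5, 0.0, -0.3]
opening: 0.005
t 15.43 at [507.9 183.4 146.9] [3.1415e+00 1.0000e-04 8.6600e-02] F [ 1.5  0.  -0.3] op 0.005
dp [ 0.1  1.4 80.9] twist 0.04
```

View pics/w6.png

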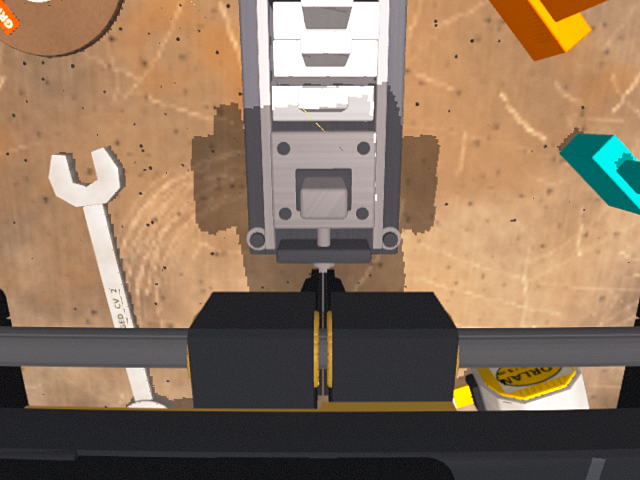

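All three shims are upright and square, seen at rows 15, 55 and 100, with the jaw back and the post at (323,200). The closed fingers go down behind the post.

```bash
python3 -m jog '{"dp":[[0,1.4,30],[0,1.4,60],[0,1.4,80],[0,1.4,80],[3,1.4,80],[6,1.4,80],[6,1.4,80],[6,1.4,80]],"twist":[0,0,0,0,0,0,0,0],"claw":[1,1,1,1,1,1,1,1]}';python3 -m jog '{"dp":[[2,0,0],[4,0,0],[6,0,0],[8,0,0],[10,0,0],[12,0,0],[12,0,0],[12,0,0]],"twist":[0,0,0,0,0,0,0,0],"claw":[1,1,1,1,1,1,1,1]}'
```

```text
t: 16.15
eef_pos: [514.7, 182.7, 68.2]
tcp_rot: [-3.141, -0.002, 0.087]
ft_force: [0.3, 0.3, 0.1]
opening: 0.003
t: 16.82
eef_pos: [525.7, 183.6, 66.9]
tcp_rot: [3.141, 0.0, 0.087]
ft_force: [-3.8, -0.4, 4.0]
opening: 0.007
```

```bash
python3 -m jog '{"dp":[[1,0,0],[2,0,0],[3,0,0],[4,0,0],[5,0,0],[6,0,0],[7,0,0],[7,0,0]],"twist":[0,0,0,0,0,0,0,0],"claw":[1,1,1,1,1,1,1,1]}';python3 -m jog '{"dp":[[0.5,0,0],[1,0,0],[1.5,0,0],[2,0,0],[2.5,0,0],[3,0,0],[3,0,0],[3,0,0]],"twist":[0,0,0,0,0,0,0,0],"claw":[1,1,1,1,1,1,1,1]}'
```

```text
t: 17.48
eef_pos: [531.7, 184.1, 66.9]
tcp_rot: [3.141, 0.003, 0.087]
ft_force: [-9.6, -1.0, 6.8]
opening: 0.008
t: 18.15
eef_pos: [532.7, 184.2, 66.9]
tcp_rot: [3.141, 0.007, 0.087]
ft_force: [-19.7, -0.9, 14.2]
opening: 0.004
```

```bash
python3 -m jog '{"dp":[[0.5,0,0],[1,0,0],[1.5,0,0],[2,0,0],[2,0,0],[2,0,0],[2,0,0]],"twist":[0,0,0,0,0,0,0],"claw":[1,1,1,1,1,1,1]}';python3 -m jog '{"dp":[[0,0,0],[0,0,0],[0,0,0],[0,0,0],[0,0,0],[0,0,0]],"twist":[0,0,0,0,0,0],"claw":[1,1,1,1,1,1]}'
python3 - <<'E'
from cell import eyes
import cv2
im=eyes.read_camera("wrist"); im2=eyes.read_camera("top")
a=im[0:330,210:440]; b=cv2.resize(im2[160:300,155:240],None,fx=330/140,fy=330/140,interpolation=cv2.INTER_CUBIC)
cv2.imwrite("pics/z7.png",cv2.resize(cv2.hconcat([a,b])[:,:,::-1],None,fx=1.75,fy=1.75,interpolation=cv2.INTER_CUBIC))
E
```

```text
t: 18.73
eef_pos: [532.7, 184.2, 67.0]
tcp_rot: [3.141, 0.011, 0.087]
ft_force: [-28.9, -1.3, 21.6]
opening: 0.0
t: 19.23
eef_pos: [532.7, 184.2, 66.9]
tcp_rot: [3.141, 0.011, 0.087]
ft_force: [-29.1, -2.1, 22.8]
opening: 0.006
```

View pics/z7.png

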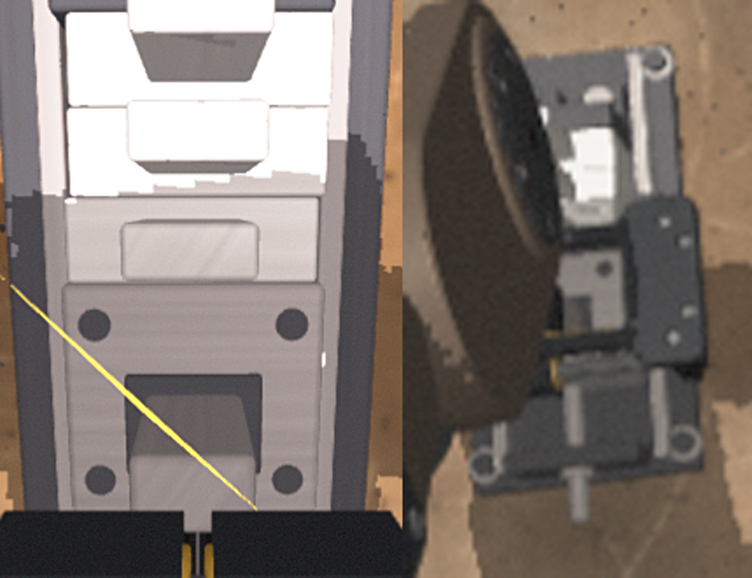

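```bash
python3 -c "
from cell import readout, job_done
s=readout.state();print(s['t'],s['eef_pos'],s['ft_force'],abs(s['qvel']).max()); print(job_done())"
```

```text
19.3333 [532.66861673 184.20147251  66.96306374] [-28.25533111  -2.9365417   21.08200617] 0.0021721787377284294
the job is handed in; nothing more can be done
None
```

The jaw is now held firmly on a stack of three shims against the stop, and the job was handed in at 19.3 s with the arm still pushing. I have no verdict back.

- **Shim count:** the wrist camera put the stop face at about jig x = 39 mm. Two shims would have left the jaw running to its end of travel, so I added two from the rack (the +x-end and middle ones).
- **Placing:** both stood upright and square in the wrist pictures, touching the first shim or in line with it.
- **Jaw push:** I pushed the post from behind with the shut fingers. The tool stopped after about 11 mm of jaw travel (my estimate), well short of 30 mm. It did not move while the push rose from 20 N to 29 N.
- **Final check:** the wrist picture showed shims and jaw tight together and square, and the last reading was a steady 28 N with the joints still.
- **Not quite matching:** the camera had predicted about 13–14.5 mm of jaw travel. There was also a steady upward force of about 21 N on the tool, which I took to be finger friction on the post.
- **Other objects:** I touched no bystanders or look-alikes. I did not measure their positions again at the end.

I viewed 11 pictures, one over the budget.

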